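# Start a coach screw square with the T-handled socket driver

### The arm

A 6-joint arm with a two-finger parallel gripper is mounted at the origin on a cart in front of the work surface, level with it; the furniture and walls round the work are solid. World frame = base frame: x ahead of the robot, y to its left, z up, the work surface at z = 0. Lengths are in m, angles in rad, forces in N, time in s.
With the tool pointing down it reaches from about 0.275 to 0.75 m from the base axis. Payload 10.2 kg.
Tool frame: the origin (TCP) lies between the finger pads; the fingertips stand 17 mm ahead of it and the grasp point (between the pads) lies 2 mm behind it; z points along the fingers, x is the direction in which the jaws open and shut, and the axes are right-handed (so a half turn about z gives the same grasp; the last joint's range is limited). The gripper opens to 85 mm and grips with 20 to 120 N. Pads are 22 mm wide; open, the fingers measure 114 mm over their backs; the gripper's body (76 mm by 85 mm) begins 54 mm behind the grasp point. The pads swing forward as they close: fully open they stand 13 mm farther back than shut.
Start: joints at [-0.223, 0.313, 1.498, -0, 1.331, -0.223], TCP at [0.525, -0, 0.224] pointing down, gripper open.
Joint ranges: [-2.94, 2.94], [-0.97, 2.17], [0.19, 2.56], [-1.23, 4.37], [0.02, 3.11], [-2.88, 2.88]. Speed limits (rad/s): [2.39, 2.39, 3.01, 3.14, 3.14, 3.14].

### API

Orientations are given as a unit quaternion [x, y, z, w].
In Python, from plant import r, cams gives the robot as it stands. Calls block until the motion is done:
- r.move_ptp(position, orientation): joint-space move of the TCP to a pose.
- r.move_straight(position, max_speed=0.15, ori=None): straight line of the TCP; ori=None keeps the orientation; max_speed is the mean speed in m/s.
- r.move_j(angles): joint-space move.
- r.move_gripper(opening): finger opening in m; the grip force is fixed at half the most; returns when the fingers have stopped.
- r.sleep(seconds).
- r.ik(position, orientation): joint angles nearest the present ones, or None.
- r.state(): the state.
- cams.read_camera(name): name is "scene" or "side" or "wrist"; returns a dict with "img" (480x640x3 uint8, red, green, blue), "intrinsics" (3x3 intrinsics, pixels), "view" (4x4, takes a point from world to camera coordinates). Camera axes: x right, y up, looking along -z (the intrinsics and any distortion apply to the point x, -y, -z); pixel columns grow to the right and rows downward; lengths in m; the calibration is good to about 2 mm. A picture is of the moment at which its call begins. There is no depth.
A pose or a line that the arm cannot do raises r.Unreachable and nothing moves.
- r.job_done(): hands the job in, once; it reports no verdict.
Trained networks look in a picture, given as the dict that the camera call returned (one of the last four; its "shot" number tells which), for a name from the list of things; names that differ only in an ending like _2 or _b are one class to them, and where a whole thing is asked for, a point or a joint stands for the part that bears it (a point fixed in the world has none). Each returns a list of dicts, best first, with "conf" (0 to 1); they miss things now and then, are a little off and sometimes report something else, mostly with a low value. They report only what shows in the picture. A call takes as long as a camera call. They do not tell look-alikes from the thing itself.
- cams.look_for(picture, label): "centre" ([column, row] in pixels, amid what is visible of it).
- cams.pinpoint(picture, label): "centre" ([column, row] in pixels: a listed point, or the origin of a listed thing).
The state is a dict: "clock": time; "qpos": joint angles; "qvel": joint speeds; "effort": joint torques, N m; "eef_pos": TCP position; "orientation": TCP orientation; "ft_force": force on the tool from outside, world axes, zero at the start; "wrist_torque": the same for the moment, N m; "opening": finger opening in m.
Only numpy, scipy, OpenCV 4.12 (cv2) and the standard library are available. Lean on these libraries where they do the work, as an engineer would, in place of code of your own. Each camera call takes 0.05 s, during which the arm holds its last target.

### The job

One coach screw in the pale timber cleat is driven home, the other still stands proud, only started by hand. Take the T-handled driver with the wide square socket that fits the head, set it upright and fully down over the proud screw before turning anything, then turn it about a quarter turn clockwise and let go, leaving the driver standing upright on the screw. Turn the screw only with the driver, and leave the slim driver standing where it is.

Things in the scene. Friction and masses are not known exactly. Their poses are not given: they have to be found in the camera images.
- driver: The right tool, loose, upright on its dark square socket (outside 42 mm, inside 30 mm, 32 mm deep, 46 mm tall). 0.2-0.4 kg, 123 mm tall. Origin: centre of the open rim (foot); z up the shaft, socket sides along x and y. Wooden handle bar 76 mm along y, 24 mm along x, 93 to 123 mm above the origin: grip across its middle, jaws closing along x. Shaft 16 mm thick, collar 21 mm under the bar.
- slim_driver: The wrong tool, left standing: same handle, height, origin and axes, but its socket is only 28 mm square outside and 15 mm inside, too small for the screw. One driver stands to the left of the cleat and one to the right, either way round.
- screw_head (a point): Centre of the proud head's flat top; z up the screw's axis, x and y square to its sides; turns with it. Head 24 mm square, 12 tall, top 3 bevelled to 18, on a 12 mm shank; top 24 mm above the cleat (pale fixed wood 84x180, 40 high, long side along y at the start; driven screw 110 mm away to -y). Fully down, the driver's rim rests on the cleat, 24 mm below; play 3 mm all round, 17 degrees each way.
- screw (a joint): Turn of the proud screw in rad: 0 at the start, growing clockwise as seen from above, free from -0.5 to 3.1; stiff with friction of about 0.1 N m, stays where it is left. It does not sink noticeably in this first quarter turn.
Mind the look-alikes: they are no part of the job. What is shaped like the driver but red is not meant.

How it is judged:
On the way:
1. the driver is upright and fully down over the proud screw's head, the screw not yet turned (under 0.35 rad) (horizontal distance between driver and screw_head below 0.01 m and z of driver in the frame of screw_head below -0.017 m and angle between driver's own z axis and vertical below 0.175 rad and value of joint screw below 0.35 rad), for 0.2 s.
At the end, for the whole second after the job is handed in: The proud screw is turned clockwise by at least 0.8 rad (46 degrees); the wide driver stands at rest on it, released, upright within 10 degrees, its axis within 10 mm of the screw's, its rim at least 17 mm below the top of the head; the slim driver still stands (value of joint screw above 0.8 rad and horizontal distance between driver and screw_head below 0.01 m and z of driver in the frame of screw_head below -0.017 m and angle between driver's own z axis and vertical below 0.175 rad and linear speed of driver below 0.03 m/s and angle between slim_driver's own z axis and vertical below 0.2 rad); the robot touches nothing.
It fails at once if the slim driver is moved by more than 40 mm or knocked over (distance of slim_driver from where it was at the start of the episode above 0.04 m or angle between slim_driver's own z axis and vertical above 0.5 rad).
It fails at once if the gripper's fingers work the screw directly instead of the driver (contact force between the fingers and screw above 3 N).
It also fails if it takes over 45 s, if anything falls off the work surface, if the arm or the gripper's body presses on something with over 40 N, if the wrist force passes 120 N, or if a joint passes its speed limit or range.

## Working session

There is one attempt and no reset: what is moved stays moved. The work goes in short steps, each a Python script; the robot and the scene stay as the last script left them, time stands still between calls to the robot, and variables do not carry over. Pictures are saved under pics/ and viewed, and the job is handed in when it is done.

```bash
mkdir -p pics; ls; cat > h.py <<'E'
import numpy as np, cv2
from plant import r, cams
def save(p,n): cv2.imwrite('pics/'+n,cv2.cvtColor(p['img'],cv2.COLOR_RGB2BGR))
def proj(p,P):
    P=np.atleast_2d(P); c=(p['view']@np.c_[P,np.ones(len(P))].T)[:3]
    c=np.array([c[0],-c[1],-c[2]]); u=p['intrinsics']@c; return (u[:2]/u[2]).T
def ray(p,uv):
    d=np.linalg.inv(p['intrinsics'])@[uv[0],uv[1],1]; d=np.array([d[0],-d[1],-d[2]])
    R=p['view'][:3,:3]; t=p['view'][:3,3]; return -R.T@t, R.T@d
def atz(p,uv,z):
    o,d=ray(p,uv); return o+d*(z-o[2])/d[2]
E
python3 - <<'E'
from h import *
for n in ['scene','side','wrist']:
    p=cams.read_camera(n); save(p,n+'0.png'); print(n,sorted(p.keys()))
    for l in ['driver','slim_driver','screw_head']:
        for f in ('look_for','pinpoint'):
            print(l,f,[(np.round(d['centre']).tolist(),round(d['conf'],2)) for d in getattr(cams,f)(p,l)])
print(r.state())
E
```

```text
pics
scene ['img', 'intrinsics', 'shot', 'view']
driver look_for [([332.0, 287.0], 0.98), ([238.0, 299.0], 0.76), ([255.0, 351.0], 0.72)]
driver pinpoint [([240.0, 332.0], 0.92), ([329.0, 306.0], 0.78), ([257.0, 374.0], 0.68), ([393.0, 226.0], 0.47)]
slim_driver look_for []
slim_driver pinpoint [([392.0, 225.0], 0.68)]
screw_head look_for [([289.0, 256.0], 0.69)]
screw_head pinpoint [([290.0, 255.0], 0.48)]
side ['img', 'intrinsics', 'shot', 'view']
driver look_for [([345.0, 354.0], 0.74), ([340.0, 272.0], 0.66)]
driver pinpoint [([344.0, 371.0], 0.74), ([339.0, 289.0], 0.6)]
slim_driver look_for [([321.0, 191.0], 0.81)]
slim_driver pinpoint [([322.0, 208.0], 0.78)]
screw_head look_for [([288.0, 259.0], 0.68)]
screw_head pinpoint [([287.0, 256.0], 0.42)]
wrist ['img', 'intrinsics', 'shot', 'view']
driver look_for [([125.0, 88.0], 0.83)]
driver pinpoint [([171.0, 96.0], 0.67)]
slim_driver look_for [([269.0, 415.0], 0.97), ([302.0, 128.0], 0.16)]
slim_driver pinpoint [([270.0, 408.0], 0.87)]
screw_head look_for [([303.0, 131.0], 0.6)]
screw_head pinpoint [([301.0, 130.0], 0.89)]
{'clock': 1.05, 'qpos': array([-2.23404257e-01,  3.12866841e-01,  1.49768881e+00, -1.88350743e-05,
        1.33101731e+00, -2.23346630e-01]), 'qvel': array([-0.00059252, -0.00165758, -0.00041663, -0.00100194,  0.00075089,
       -0.0005942 ]), 'effort': array([ 1.52142478e-03, -4.12167978e+01, -2.59898007e+01, -1.44797220e-06,
        5.39017110e-04, -1.15776982e-05]), 'eef_pos': array([ 5.25003876e-01, -2.02067133e-05,  2.24115368e-01]), 'orientation': array([ 1.00000000e+00, -2.65773553e-05,  7.57534937e-06,  1.11020658e-05]), 'ft_force': array([ 0.46191341,  0.43356411, -0.00495197]), 'wrist_torque': array([-0.01001614,  0.02973833, -0.02275427]), 'opening': 0.08524258533122782}
```

View pics/scene0.png

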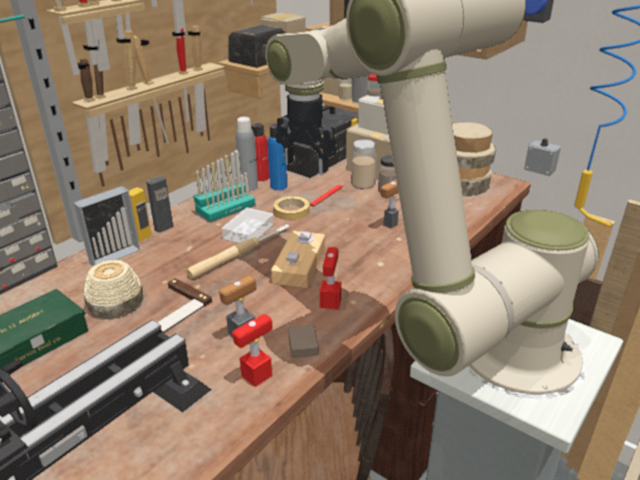

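View pics/side0.png

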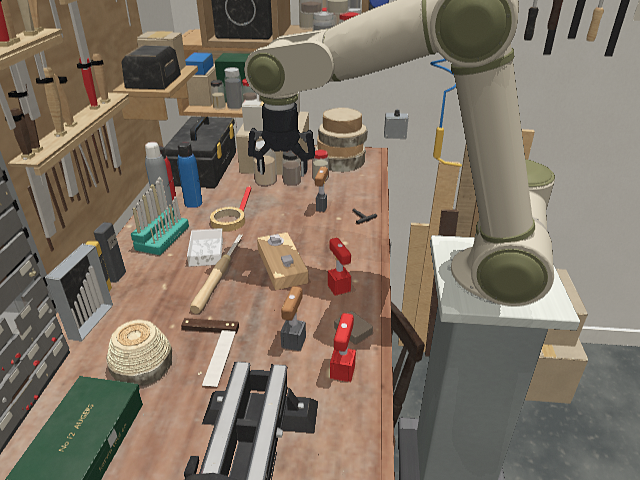

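View pics/wrist0.png

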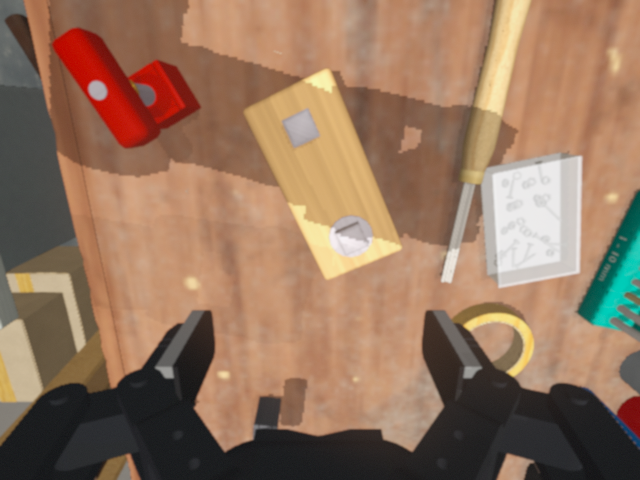

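```bash
python3 - <<'E'
from h import *
p={n:cams.read_camera(n) for n in ['scene','side','wrist']}
def crop(n,x0,y0,w,h,W=400):
    c=p[n]['img'][y0:y0+h,x0:x0+w]; return cv2.resize(c,(W,int(W*h/w)),interpolation=cv2.INTER_CUBIC)
a=np.hstack([crop('scene',200,265,80,80),crop('side',255,275,80,80)])
cv2.imwrite('pics/c1.png',a[...,::-1])
b=np.hstack([crop('side',250,220,70,70),crop('wrist',230,60,200,200)])
cv2.imwrite('pics/c2.png',b[...,::-1])
print(p['scene']['view'],p['side']['view'],p['wrist']['view'],p['wrist']['intrinsics'],p['side']['intrinsics'])
def tri(o):
    A=np.zeros((3,3));b=np.zeros(3)
    for n,uv in o:
        c,d=ray(p[n],uv);d/=np.linalg.norm(d);M=np.eye(3)-np.outer(d,d);A+=M;b+=M@c
    return np.linalg.solve(A,b)
print('driver foot look', atz(p['scene'],(240,332),0))
print('screw', tri([('side',(287,256)),('wrist',(301,130))]),atz(p['wrist'],(301,130),.064),atz(p['side'],(287,256),.064),atz(p['scene'],(290,255),.064))
E
```

```text
[[-0.79258145 -0.60974406 -0.00517976  0.38054737]
 [ 0.31603089 -0.41803074  0.85168937 -0.20635364]
 [-0.52147783  0.67339623  0.52402137 -1.15224076]
 [ 0.          0.          0.          1.        ]] [[-0.99533172 -0.09649329 -0.00195173  0.43667743]
 [ 0.05254325 -0.55872669  0.82768575 -0.0658993 ]
 [-0.08095661  0.82371933  0.56118847 -1.27129875]
 [ 0.          0.          0.          1.        ]] [[ 9.99999982e-01  1.85828116e-04 -4.49360558e-05 -5.25246698e-01]
 [-1.90366985e-04  9.46124836e-01 -3.23802035e-01  4.18155985e-02]
 [-1.76564034e-05  3.23802037e-01  9.46124855e-01 -3.80681701e-01]
 [ 0.00000000e+00  0.00000000e+00  0.00000000e+00  1.00000000e+00]] [[365.39772234   0.         318.03848493]
 [  0.         365.39772234 238.2602556 ]
 [  0.           0.           1.        ]] [[515.66694637   0.         320.50044101]
 [  0.         515.66694637 245.22073421]
 [  0.           0.           1.        ]]
driver foot look [0.47127277 0.28778938 0.        ]
screw [0.51131804 0.07086867 0.064221  ] [0.51137848 0.0708749  0.064     ] [0.51130404 0.07054021 0.064     ] [0.51112559 0.08110078 0.064     ]
```

View pics/c1.png

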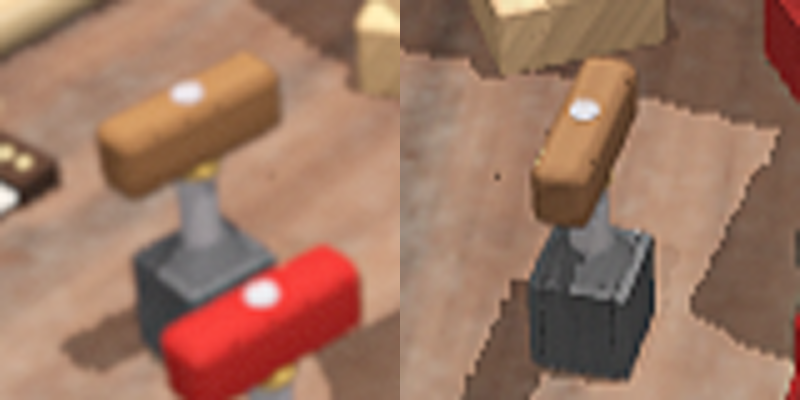

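View pics/c2.png

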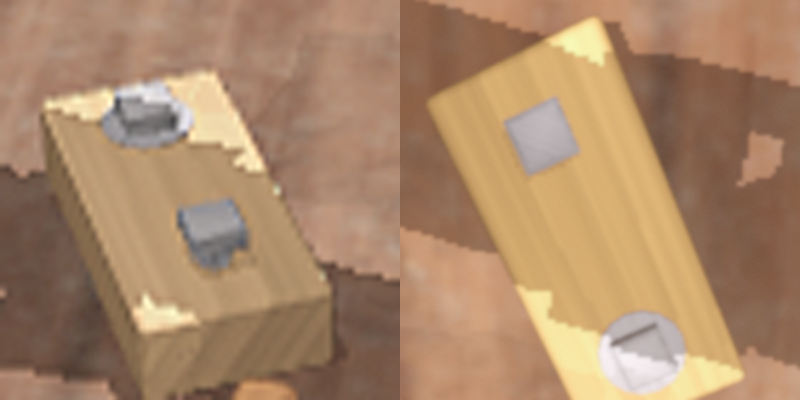

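```bash
python3 - <<'E'
from h import *
p={n:cams.read_camera(n) for n in ['scene','side']}
print('top',atz(p['scene'],(237.4,283.6),.123),atz(p['side'],(292,296.6),.123))
# bar ends top face centre lines
print('ends scene',atz(p['scene'],(200+118/5,265+140/5),.123),atz(p['scene'],(200+262/5,265+62/5),.123))
print('ends side',atz(p['side'],(255+155/5,275+170/5),.123),atz(p['side'],(255+213/5,275+65/5),.123))
print('red1',atz(p['side'],(345,371),0),'red2',atz(p['side'],(339,289),0),'slim',atz(p['side'],(322,208),0))
t=atz(p['side'],(292,296.6),.123)
# wrist look: place camera so driver in view
pos=[t[0],t[1]-0.06,0.30]
print(pos,r.ik(pos,[1,0,0,0]))
r.move_ptp(pos,[1,0,0,0])
w=cams.read_camera('wrist');save(w,'w1.png')
for f in ('look_for','pinpoint'):
  print([(np.round(d['centre']).tolist(),round(d['conf'],2)) for d in getattr(cams,f)(w,'driver')])
print(r.state()['clock'])
E
```

```text
top [0.46443051 0.28812073 0.123     ] [0.46637827 0.28708409 0.123     ]
ends scene [0.46359307 0.3253965  0.123     ] [0.45588213 0.25567155 0.123     ]
ends side [0.47249083 0.32419289 0.123     ] [0.45906335 0.25970217 0.123     ]
red1 [3.56188124e-01 3.55349264e-01 1.11022302e-16] red2 [0.38483784 0.10323162 0.        ] slim [ 0.46068246 -0.2726929   0.        ]
[np.float64(0.46637827480101), np.float64(0.2270840868217769), 0.3] [ 2.26994979e-01  2.56088962e-01  1.37628216e+00 -4.44089210e-16
  1.50922153e+00  2.26994979e-01]
[([247.0, 304.0], 0.97), ([321.0, 142.0], 0.68), ([200.0, 57.0], 0.59)]
[([256.0, 278.0], 0.89), ([319.0, 135.0], 0.85), ([224.0, 69.0], 0.78)]
2.425
```

View pics/w1.png

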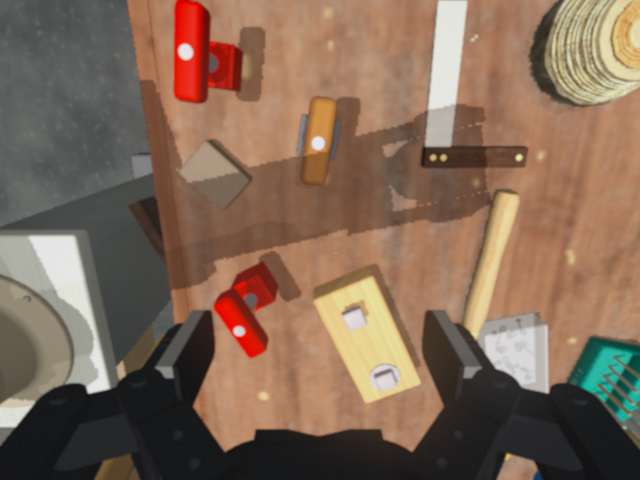

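```bash
python3 - <<'E'
from h import *
w=cams.read_camera('wrist')
t=atz(w,(318,143),.123);a=atz(w,(324,99),.123);b=atz(w,(312,183),.123)
print('driver',t,(a+b)/2,'len',np.linalg.norm(a-b),'yaw y-axis off',np.degrees(np.arctan2(-(a-b)[0],(a-b)[1])))
# old wrist pose view for the first screw picture
V=np.array([[9.99999982e-01,1.85828116e-04,-4.49360558e-05,-5.25246698e-01],[-1.90366985e-04,9.46124836e-01,-3.23802035e-01,4.18155985e-02],[-1.76564034e-05,3.23802037e-01,9.46124855e-01,-3.80681701e-01],[0,0,0,1]])
o={'view':V,'intrinsics':w['intrinsics']}
P=np.array([atz(o,u,.061) for u in [(282.5,122.5),(307.5,108.5),(320,136),(294,148.5)]])
e=np.diff(np.r_[P,P[:1]],axis=0);print(P.mean(0),np.linalg.norm(e,axis=1),np.degrees(np.arctan2(e[:,1],e[:,0])))
C=np.array([atz(o,u,.04) for u in [(230+14,60+50),(230+100,60+9),(230+172,60+187)]])
e=np.diff(C,axis=0);print(np.linalg.norm(e,axis=1),np.degrees(np.arctan2(e[:,1],e[:,0])))
i=w['img'][85:200,270:370];cv2.imwrite('pics/c3.png',cv2.resize(i,None,fx=5,fy=5,interpolation=cv2.INTER_CUBIC)[...,::-1])
E
```

```text
driver [0.46698588 0.28531902 0.123     ] [0.46679906 0.28572525 0.123     ] len 0.07118378090942458 yaw y-axis off -8.486118026294282
[0.51125224 0.07148652 0.061     ] [0.02315578 0.02366388 0.02389588 0.02253584] [  27.71721691  -64.67585813 -155.09302529  113.39239211]
[0.08049987 0.17355859] [ 23.61354492 -65.57265913]
```

View pics/c3.png

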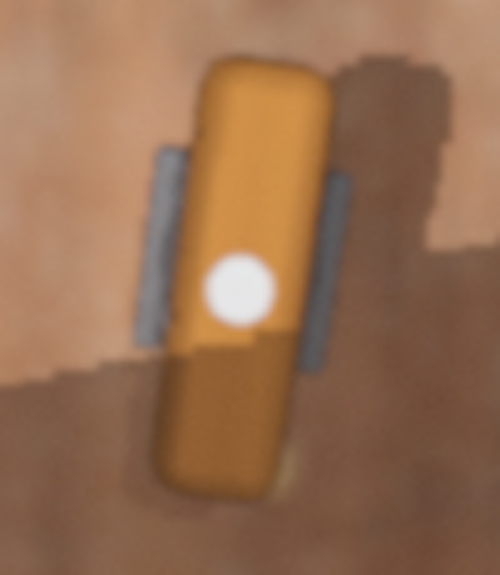

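```bash
cat >> h.py <<'E'
def q(deg): a=np.radians(deg)/2; return [np.cos(a),np.sin(a),0,0]
D=np.array([.4668,.2855]); S=np.array([.5113,.0710])
E
python3 - <<'E'
from h import *
r.move_ptp([*D,.25],q(-8))
r.move_straight([*D,.109],max_speed=.12)
f=r.state(); print(f['ft_force'],f['eef_pos'])
r.move_gripper(.01)
s=r.state(); print(s['opening'],s['ft_force'],s['wrist_torque'],s['clock'])
r.move_straight([*D,.16],max_speed=.1)
s=r.state(); print(s['opening'],s['ft_force'],s['wrist_torque'],s['clock'])
p=cams.read_camera('side');a=cams.read_camera('wrist');save(p,'s2.png');save(a,'w2.png')
E
```

```text
[-0.48601916 -0.04903781  0.59137261] [0.46718029 0.28560259 0.10970234]
0.02167621721790719 [-1.23908697 -0.90689121  5.03443692] [-0.0864528   0.26525276 -0.05252307] 4.8
0.021907991305244266 [-0.25057931 -0.25771125 -2.51487261] [-0.0296604   0.00511631 -0.01902991] 5.4583
```

View pics/s2.png

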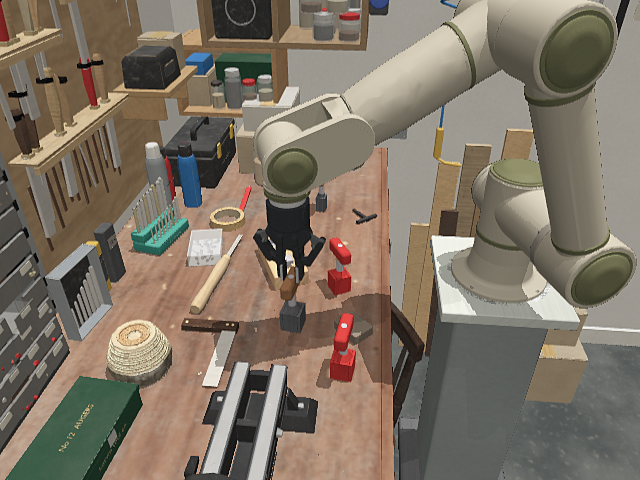

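View pics/w2.png

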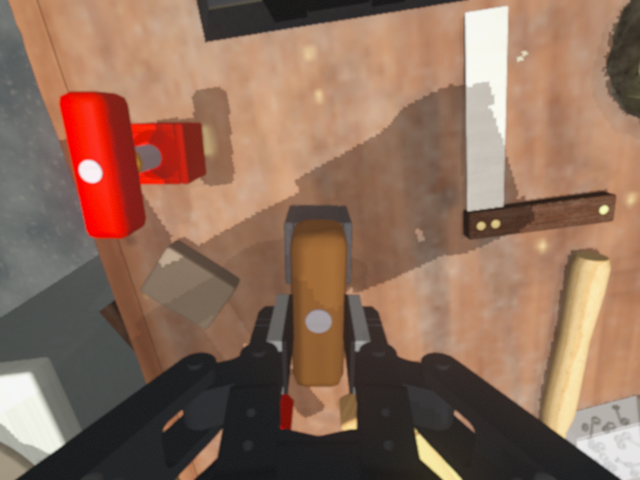

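```bash
python3 - <<'E'
from h import *
s=r.state();w=cams.read_camera('wrist')
t=atz(w,(318,320),s['eef_pos'][2]-.1095+.123)
d=(t-s['eef_pos'])[:2];a=np.radians(-8);R=np.array([[np.cos(a),-np.sin(a)],[np.sin(a),np.cos(a)]])
off=R.T@d;print('offset in yaw frame',off)
r.move_straight([*D,.25],max_speed=.2)
r.move_ptp([*S,.25],q(24.5))
r.move_straight([*S,.195],max_speed=.1)
s=r.state();print(s['eef_pos'],s['ft_force'],s['clock'])
for n in ('wrist','side','scene'):
  p=cams.read_camera(n);save(p,n+'3.png')
  print(n,[(np.round(d['centre'],1).tolist(),round(d['conf'],2)) for d in cams.pinpoint(p,'screw_head')],proj(p,[[*S,.064],[*S,.086]]))
  if n!='wrist':
    u=proj(p,[*S,.12])[0].astype(int);i=p['img'][u[1]-60:u[1]+60,u[0]-60:u[0]+60];cv2.imwrite(f'pics/{n}3c.png',cv2.resize(i,(480,480),interpolation=cv2.INTER_CUBIC)[...,::-1])
a=cv2.imread('pics/side3c.png');b=cv2.imread('pics/scene3c.png');cv2.imwrite('pics/c4.png',cv2.resize(np.hstack([a,b]),(800,400)))
E
```

```text
offset in yaw frame [0.00022244 0.00044043]
[0.51159629 0.07127166 0.195563  ] [ 0.84954341  0.61599917 -2.6591755 ] 7.85
wrist [] [[316.98296924 223.50705915]
 [316.92090021 231.95050455]]
side [([290.4, 256.3], 0.55)] [[286.97250043 256.11218101]
 [286.61088993 248.4374097 ]]
scene [([291.7, 255.9], 0.67)] [[292.85020147 253.04091272]
 [292.53475524 244.70858381]]
```

View pics/c4.png

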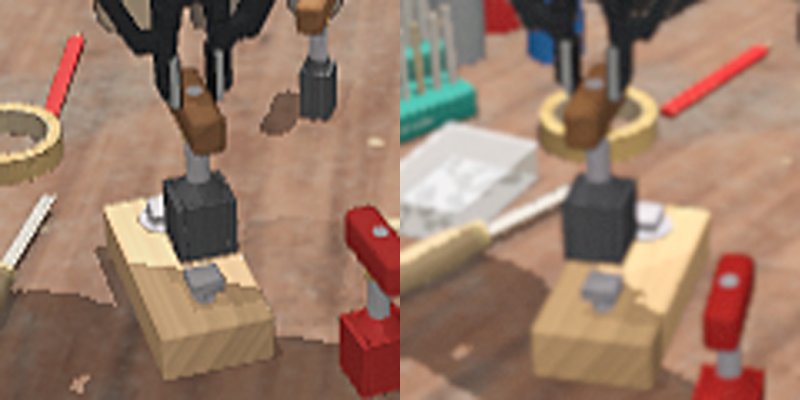

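View pics/wrist3.png

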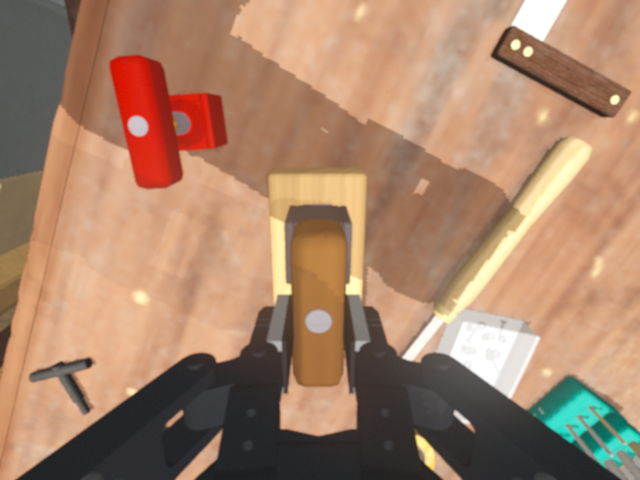

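```bash
python3 - <<'E'
from h import *
s=r.state();c=s['eef_pos']
a=np.radians(24.5);R=np.array([[np.cos(a),-np.sin(a)],[np.sin(a),np.cos(a)]])
sq=np.array([[1,1],[-1,1],[-1,-1],[1,-1]])
out=[]
for n in ('side','scene'):
  p=cams.read_camera(n);u=np.round(proj(p,[*S,.075])[0]).astype(int)-20;k=10
  i=cv2.resize(p['img'][u[1]:u[1]+40,u[0]:u[0]+40],(400,400),interpolation=cv2.INTER_CUBIC)[...,::-1].copy();j=i.copy()
  for ctr,h,z,col in ((S,.012,.061,(0,255,0)),(S,.009,.064,(0,255,255)),(c[:2],.021,c[2]-.109,(0,0,255)),(c[:2],.021,c[2]-.109+.046,(255,0,255))):
    P=np.c_[ctr+h*sq@R.T,np.full(4,z)]
    cv2.polylines(j,[np.int32((proj(p,P)-u+.5)*k)],True,col,1)
  out.append(np.vstack([i,j])[:,:])
cv2.imwrite('pics/c5.png',cv2.resize(np.hstack(out),(600,600)))
E
```

```text
(no output)
```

View pics/c5.png

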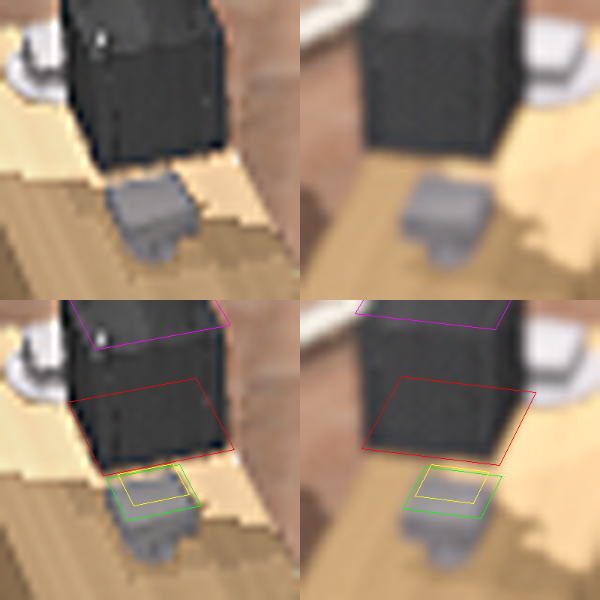

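```bash
python3 - <<'E'
from h import *
S=np.array([.5113,.0722])
z0=.195
for z in (.182,.176,.172,.168,.164,.160,.156,.152,.1505):
    r.move_straight([*S,z],max_speed=.04)
    s=r.state();print(z,s['eef_pos'].round(4),s['ft_force'].round(1),s['wrist_torque'].round(2),round(s['clock'],2))
    if s['ft_force'][2]>4: break
E
```

```text
0.182 [0.5112 0.0722 0.1818] [ 0.3  0.7 -3.2] [0.04 0.06 0.03] 8.72
0.176 [0.5112 0.0722 0.1757] [-0.7 -0.6 -3. ] [-0.02 -0.    0.05] 9.03
0.172 [0.5112 0.0722 0.1718] [-0.  -0.3 -3.1] [0.03 0.01 0.02] 9.28
0.168 [0.5111 0.0722 0.1677] [ 0.8 -0.  -2.1] [0.03 0.04 0.03] 9.53
0.164 [0.5112 0.0722 0.1637] [ 0.4 -0.1 -3. ] [-0.03 -0.03  0.02] 9.78
0.16 [0.5112 0.0722 0.1597] [ 0.7  0.2 -2.6] [-0.04 -0.02 -0.03] 10.03
0.156 [0.5112 0.0722 0.1557] [-0.8 -0.9 -2.6] [ 0.  0. -0.] 10.28
0.152 [0.5112 0.0722 0.1518] [-0.9 -0.8 -1.5] [0.01 0.02 0.02] 10.53
0.1505 [0.5113 0.0722 0.1505] [ 0.8  0.9 -2.7] [-0.01 -0.02  0.05] 10.78
```

```bash
python3 - <<'E'
from h import *
S=np.array([.5113,.0722])
for z in (.1495,.149,.1485,.148,.1475,.147):
    r.move_straight([*S,z],max_speed=.04)
    s=r.state();print(z,s['eef_pos'].round(4),s['ft_force'].round(1),s['wrist_torque'].round(2),round(s['clock'],2))
    if s['ft_force'][2]>1: break
r.sleep(.3)
for n in ('side','scene'):
  p=cams.read_camera(n);u=proj(p,[*S,.09])[0].astype(int);i=p['img'][u[1]-40:u[1]+40,u[0]-40:u[0]+40];cv2.imwrite(f'pics/{n}6c.png',cv2.resize(i,(400,400),interpolation=cv2.INTER_CUBIC)[...,::-1])
a=cv2.imread('pics/side6c.png');b=cv2.imread('pics/scene6c.png');cv2.imwrite('pics/c6.png',np.hstack([a,b]))
E
```

```text
0.1495 [0.5113 0.0722 0.1495] [ 0.1  0.3 -2.6] [ 0.04 -0.04  0.01] 11.03
0.149 [0.5115 0.0722 0.1494] [-1.3 -0.5  3.3] [-0.05  0.18  0.  ] 11.28
```

View pics/c6.png

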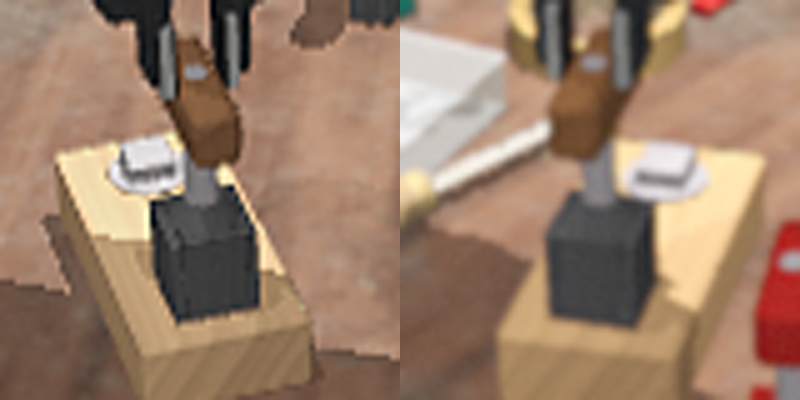

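```bash
python3 - <<'E'
from h import *
S=np.array([.5113,.0722])
print(r.ik([*S,.1494],q(-68)))
for y in np.linspace(24.5,-68,12)[1:]:
    r.move_straight([*S,.1494],max_speed=.05,ori=q(y))
    s=r.state();print(round(y),s['eef_pos'].round(4),s['ft_force'].round(1),s['wrist_torque'].round(2),round(s['clock'],2))
    if np.abs(s['ft_force']).max()>25: break
for n in ('side','scene'):
  p=cams.read_camera(n);u=proj(p,[*S,.09])[0].astype(int);i=p['img'][u[1]-40:u[1]+40,u[0]-40:u[0]+40];cv2.imwrite(f'pics/{n}7c.png',cv2.resize(i,(400,400),interpolation=cv2.INTER_CUBIC)[...,::-1])
a=cv2.imread('pics/side7c.png');b=cv2.imread('pics/scene7c.png');cv2.imwrite('pics/c7.png',np.hstack([a,b]))
E
```

```text
[-8.68927901e-02  3.65717821e-01  1.62963452e+00 -4.44089210e-16
  1.14624032e+00  1.09993110e+00]
16 [0.5115 0.0722 0.1494] [ 0.6 -0.1  1.2] [ 0.01 -0.18 -0.06] 11.97
8 [0.5112 0.0722 0.1494] [-1.6 -0.6  3.4] [-0.01  0.23 -0.04] 12.28
-1 [0.5112 0.0722 0.1494] [-0.9  0.8  3.6] [ 0.02  0.34 -0.05] 12.57
-9 [0.5113 0.0722 0.1494] [-1.3  0.3  4.1] [-0.02  0.38 -0.1 ] 12.88
-18 [0.5113 0.0722 0.1495] [-2.5  0.7  3.9] [-0.07  0.4  -0.04] 13.18
-26 [0.5113 0.0722 0.1494] [-1.9 -0.9  4. ] [-0.03  0.35 -0.09] 13.47
-34 [0.5113 0.0722 0.1495] [-1.7  0.   4.6] [-0.04  0.33 -0.07] 13.78
-43 [0.5113 0.0722 0.1494] [-1.3  0.1  3.6] [-0.07  0.35 -0.05] 14.07
-51 [0.5114 0.0722 0.1494] [-1.1 -0.3  3.8] [-0.12  0.25 -0.  ] 14.38
-60 [0.5113 0.0722 0.1494] [-0.5 -0.4  4.5] [-0.14  0.28 -0.06] 14.68
-68 [0.5113 0.0722 0.1494] [-1.2 -0.6  3.2] [-0.19  0.29 -0.06] 14.97
```

View pics/c7.png

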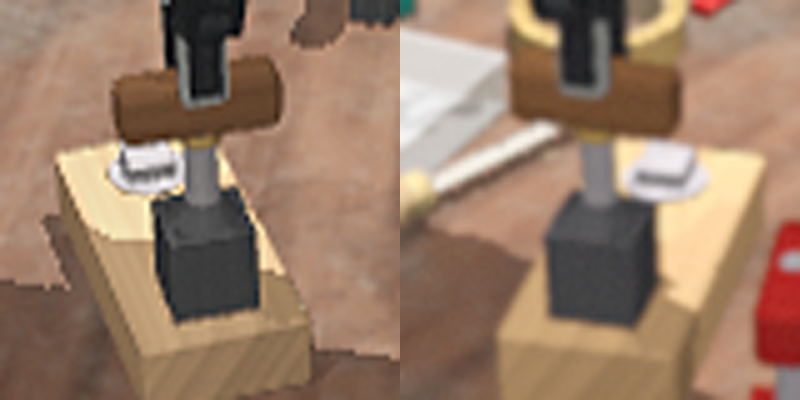

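```bash
python3 - <<'E'
from h import *
S=np.array([.5113,.0722])
r.move_gripper(.085)
s=r.state();print(s['opening'],s['ft_force'].round(1))
r.move_straight([*S,.28],max_speed=.1)
r.sleep(.3)
s=r.state();print(s['eef_pos'],s['clock'])
for n in ('side','scene','wrist'):
  p=cams.read_camera(n);save(p,n+'8.png')
  if n=='wrist': break
  u=proj(p,[*S,.09])[0].astype(int);i=p['img'][u[1]-40:u[1]+40,u[0]-40:u[0]+40];cv2.imwrite(f'pics/{n}8c.png',cv2.resize(i,(400,400),interpolation=cv2.INTER_CUBIC)[...,::-1])
a=cv2.imread('pics/side8c.png');b=cv2.imread('pics/scene8c.png');cv2.imwrite('pics/c8.png',np.hstack([a,b]))
E
```

```text
0.08479015793115835 [ 0.8  0.2 -0. ]
[0.51126325 0.07220103 0.27983289] 17.4667
```

View pics/c8.png

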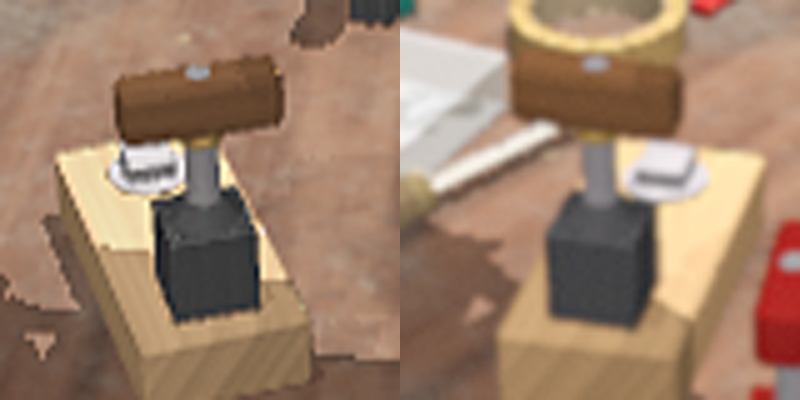

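View pics/wrist8.png

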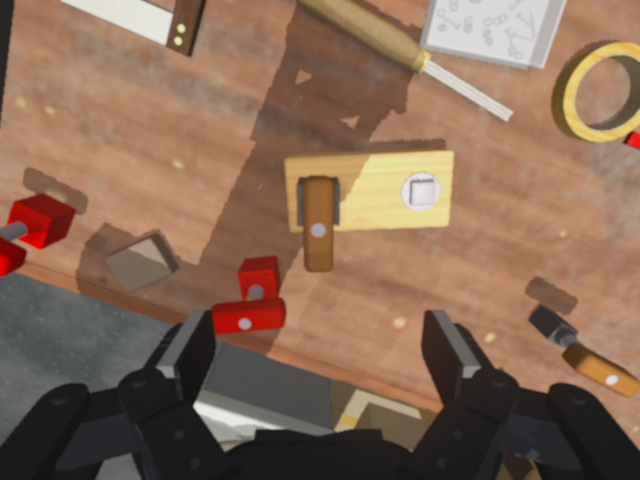

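View pics/side8.png

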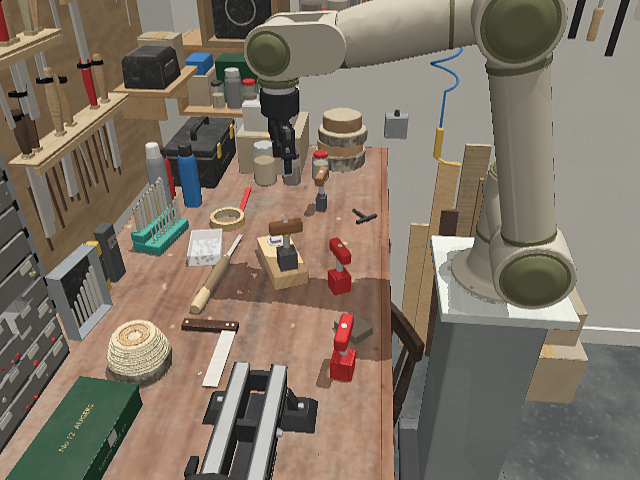

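```bash
python3 -c "
from h import *
r.job_done()"
```

```text
the job is handed in; nothing more can be done
```

The proud screw has been turned about a quarter turn with the wide driver. I released the driver, which is standing upright on the screw, and handed the job in at about 17.5 s of the 45 s. No verdict was reported.

- **Choice of tool:** I took the wooden-handled driver with the wide dark socket, at (318,143) in the wrist view. I passed over the two red look-alikes and left the slim driver alone.
- **Fit:** The driver went down over the head with no side load. It met the cleat at the expected height, with the force going from about -2.6 N to +3.3 N, before any turning.
- **Turn:** I turned the driver 92.5° clockwise. Side forces stayed under 3 N and downward force under 5 N.
- **Last pictures:** They show the driver upright with its rim on the cleat, the slim driver still standing in its place, and the gripper clear.

**Checks that disagreed or are missing:**
- The cameras differed on the screw's position. The wrist and side views agreed within 1 mm, but the scene view's first estimate was about 10 mm off in y. I shifted the target 1.2 mm toward it, and the fit went cleanly.
- I could not see the screw's own angle, because the socket hides the head. From the driver's turn less the 17° of play, it should be about 75° (1.3 rad), against the 0.8 rad required.

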